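Find the pocket of a stray disc-cutting punch

TASK

The punch standing on the green pad belongs in one of the block's round pockets. Try it in the pockets one after the other, starting with the smallest and skipping none, pressing only gently, until it enters; never let it drop into a pocket too large for it. Lower it fully home in that pocket, let go, and leave everything else where it is.

Things in the scene. Friction and masses are not known exactly. Their poses are not given: they have to be found in the camera images.
- punch_a: punch for cutting metal discs: dark steel disc 16 mm thick, on it a brass grip stem 18 mm in diameter, 40 mm tall (56 mm in all, 0.16 kg). Disc diameter 25, 30 or 35 mm, one punch of each; not marked, so found by trying. Origin: centre of the underside, z up. One punch (any of the three) stands on the green pad, the other two on the tray
- punch_b: punch for cutting metal discs: dark steel disc 16 mm thick, on it a brass grip stem 18 mm in diameter, 40 mm tall (56 mm in all, 0.16 kg). Disc diameter 25, 30 or 35 mm, one punch of each; not marked, so found by trying. Origin: centre of the underside, z up. One punch (any of the three) stands on the green pad, the other two on the tray
- punch_c: punch for cutting metal discs: dark steel disc 16 mm thick, on it a brass grip stem 18 mm in diameter, 40 mm tall (56 mm in all, 0.16 kg). Disc diameter 25, 30 or 35 mm, one punch of each; not marked, so found by trying. Origin: centre of the underside, z up. One punch (any of the three) stands on the green pad, the other two on the tray
- block: heavy steel sizing block fixed to the bench, 68 x 210 x 30 mm (x, y, z), four round pockets in a row along its y axis, growing from the +y end to the -y end. Origin: centre of its underside; yaw varies
- pocket1 (a point): centre of the mouth of the block's first and smallest pocket, level with the block's top face; round, 26.5 mm across, 12 mm deep, flat floor; its z points up out of the pocket. In the block's frame at y = 72 mm. It takes the 25 mm disc with 0.75 mm to spare all round
- pocket2 (a point): centre of the mouth of the block's second pocket, level with the block's top face; round, 31.5 mm across, 12 mm deep, flat floor; its z points up out of the pocket. In the block's frame at y = 28 mm. It takes the 30 mm disc with 0.75 mm to spare all round
- pocket3 (a point): centre of the mouth of the block's third pocket, level with the block's top face; round, 36.5 mm across, 12 mm deep, flat floor; its z points up out of the pocket. In the block's frame at y = -20 mm. It takes the 35 mm disc with 0.75 mm to spare all round
- pocket4 (a point): centre of the mouth of the block's largest pocket, 41.5 mm across, 12 mm deep, too large for all three punches; in the block's frame at y = -72 mm; z up
- pad: round green pad fixed to the bench, 90 mm in diameter, 4 mm thick; the stray punch stands on it within 16 mm of its centre. Origin: centre of its underside
- tray: flat dark wooden board fixed to the bench, 150 x 70 x 4 mm; the other two punches stand on it and stay there. Origin: centre of its underside
- jar: amber jar with a white lid, 48 mm in diameter, 50 mm tall, a bystander. Origin: centre of its underside
- hammer: hammer lying on the bench, a bystander
- driver: screwdriver with a red handle lying on the bench, a bystander

How it is judged:
On the way, in this order (a step that is already met when the one before it is completed fails the run):
1. the punch has been tried in the smallest pocket: within 6 mm of its axis, touching the block there with more than 1 N or more than 3 mm inside (((horizontal distance between punch_a and pocket1 below 0.006 m and z of punch_a in the frame of pocket1 below 0.003 m and (contact force between punch_a and block above 1 N or z of punch_a in the frame of pocket1 below -0.003 m)) or (horizontal distance between punch_b and pocket1 below 0.006 m and z of punch_b in the frame of pocket1 below 0.003 m and (contact force between punch_b and block above 1 N or z of punch_b in the frame of pocket1 below -0.003 m)) or (horizontal distance between punch_c and pocket1 below 0.006 m and z of punch_c in the frame of pocket1 below 0.003 m and (contact force between punch_c and block above 1 N or z of punch_c in the frame of pocket1 below -0.003 m)))).
2. it has gone more than 7 mm into the smallest pocket, if that is its own, or has been tried in the second pocket in the same way (((horizontal distance between punch_a and pocket1 below 0.003 m and z of punch_a in the frame of pocket1 below -0.007 m) or (horizontal distance between punch_b and pocket2 below 0.006 m and z of punch_b in the frame of pocket2 below 0.003 m and (contact force between punch_b and block above 1 N or z of punch_b in the frame of pocket2 below -0.003 m)) or (horizontal distance between punch_c and pocket2 below 0.006 m and z of punch_c in the frame of pocket2 below 0.003 m and (contact force between punch_c and block above 1 N or z of punch_c in the frame of pocket2 below -0.003 m)))).
At the end, for the whole second after the job is handed in: the punch from the pad stands in the smallest pocket that its disc enters: within 3 mm of the pocket's axis, at least 10.5 mm deep in it (of 12), upright within 0.06 rad, at rest and released; no punch within 60 mm of the pad's centre (((horizontal distance between punch_a and pocket1 below 0.003 m and z of punch_a in the frame of pocket1 below -0.0105 m and angle between punch_a's own z axis and vertical below 0.06 rad and linear speed of punch_a below 0.01 m/s) or (horizontal distance between punch_b and pocket2 below 0.003 m and z of punch_b in the frame of pocket2 below -0.0105 m and angle between punch_b's own z axis and vertical below 0.06 rad and linear speed of punch_b below 0.01 m/s) or (horizontal distance between punch_c and pocket3 below 0.003 m and z of punch_c in the frame of pocket3 below -0.0105 m and angle between punch_c's own z axis and vertical below 0.06 rad and linear speed of punch_c below 0.01 m/s)) and horizontal distance between each of punch_a, punch_b, punch_c and pad above 0.06 m); the robot touches nothing.
It fails at once if a punch is pressed on the block with more than 40 N (contact force between any of punch_a, punch_b, punch_c and block above 40 N).
It fails at once if a punch goes more than 3 mm into a pocket too large for it ((horizontal distance between punch_a and pocket2 below 0.008 m and z of punch_a in the frame of pocket2 below -0.003 m) or (horizontal distance between punch_a and pocket3 below 0.008 m and z of punch_a in the frame of pocket3 below -0.003 m) or (horizontal distance between punch_a and pocket4 below 0.008 m and z of punch_a in the frame of pocket4 below -0.003 m) or (horizontal distance between punch_b and pocket3 below 0.008 m and z of punch_b in the frame of pocket3 below -0.003 m) or (horizontal distance between punch_b and pocket4 below 0.008 m and z of punch_b in the frame of pocket4 below -0.003 m) or (horizontal distance between punch_c and pocket4 below 0.008 m and z of punch_c in the frame of pocket4 below -0.003 m)).
It fails at once if a second punch is moved by more than 20 mm (distance of each of punch_a, punch_b from where it was at the start of the episode above 0.02 m or distance of each of punch_a, punch_c from where it was at the start of the episode above 0.02 m or distance of each of punch_b, punch_c from where it was at the start of the episode above 0.02 m).
It fails at once if a punch is tipped over (more than 0.7 rad) (angle between any of punch_a, punch_b, punch_c's own z axis and vertical above 0.7 rad).
It fails at once if the jar, hammer or screwdriver is moved by more than 20 mm (distance of any of jar, hammer, driver from where it was at the start of the episode above 0.02 m).
It also fails if it takes over 72 s, if anything falls off the work surface, if the arm or the gripper's body presses on something with over 40 N, if the wrist force passes 120 N, or if a joint passes its speed limit or range.

ROBOT

A 7-joint arm with a two-finger parallel gripper is mounted at the origin on the work surface. World frame = base frame: x ahead of the robot, y to its left, z up, the work surface at z = 0. Lengths are in m, angles in rad, forces in N, time in s.
With the tool pointing down it reaches from about 0.425 to 0.925 m from the base axis. Payload 6.8 kg.
Tool frame: the origin (TCP) lies at the very end of the fingers, on their centre line; the grasp point (between the pads) lies 19 mm behind it; z points along the fingers, y is the line along which they close (so a half turn about z gives the same grasp; the last joint's range is limited). The gripper opens to 88 mm and grips with 3 to 60 N. Pads are 20 mm wide; open, the fingers measure 115 mm over their backs; the gripper's body (75 mm by 178 mm) begins 61 mm behind the grasp point.
Start: joints at [1.179, 0.477, 0.022, 1.555, -0.011, 1.109, -0.083], TCP at [0.189, -0.648, 0.201] pointing down, gripper open.
Joint ranges: [-2.96, 2.96], [-0.34, 2.1], [-1.41, 1.46], [0.24, 2.44], [-1.37, 4.51], [0.17, 1.92], [-2.96, 2.96]. Speed limits (rad/s): [2.39, 2.39, 3.14, 3.14, 3.14, 3.14, 3.14].

INTERFACE

Orientations are given as a 3x3 rotation matrix whose columns are the frame's x, y, z axes.
In Python, from station import sensors, vision, order gives the robot as it stands. The module is installed in compiled form; this text tells all that it offers.
- The arm moves only by the shell command python3 -m crank 'ROWS' [OPENING] [FORCE]. ROWS is rows parted by semicolons, their numbers by spaces, 1 to 5 of them, each of 4 numbers: dx, dy, dz in m, then a turn about the tool's z in rad; each row shifts and turns the commanded pose from where the row before left it, along the tool's axes as they then stand; what a row does not reach is not made up. A row lasts 1/12 s, in which the tool goes at most 0.0417 m and 0.125 rad, less where a joint would pass 70% of its speed; a pose out of reach is approached as far as the arm can. OPENING is the finger opening in m, set as the command begins (- or left out keeps the last). The fingers move at their own pace and stop on an object; FORCE is the grip in N (left out, the last holds). Time passes only in rows, so rows that do not move let the fingers close. It prints the time, the measured TCP pose, the force, the opening and the grip force at its end.
- sensors.observe(): the state, without advancing time (a new reading comes with each control period).
- vision.get_image(name): name is "scene" or "side" or "wrist"; returns the picture (480x640x3 uint8, red, green, blue); there is no depth.
- vision.camera_params(name): a dict with "K" (3x3 intrinsics, pixels), "rvec" (rotation vector, rad) and "tvec" (3), from world to camera coordinates, as OpenCV has them; the wrist camera has in their place "T_tool_cam" (4x4, takes a point from camera to tool coordinates, whose origin is the TCP and whose axes are the flange's). Camera axes: x right, y down, z forward; pixel columns grow to the right and rows downward; lengths in m; the calibration is good to about 2 mm. A picture is of the moment at which its call begins: read the wrist's pose just before it. camera_params takes no time and is no camera call.
- order.sign_off(): hands the job in; it is judged then, once.
The state is a dict: "time": time; "joint_positions": joint angles; "dq": joint speeds; "tau": joint torques, N m; "tool_pos": TCP position; "orientation": TCP orientation; "ft_force": force on the tool from outside, world axes, zero at the start; "wrist_torque": the same for the moment, N m; "grip_width": finger opening in m; "finger_force": force on a finger pad.
Only numpy, scipy, OpenCV 4.12 (cv2) and the standard library are available. Lean on these libraries where they do the work, as an engineer would, in place of code of your own. Each camera call takes 0.05 s, during which the arm holds its last target. There are 200 camera calls.

## Working session

There is one attempt and no reset: what is moved stays moved. The work goes in short steps, Python scripts to look and compute and a shell command to move; the robot and the scene stay as the last step left them, time stands still between calls to the robot, and variables do not carry over. Pictures are saved under pics/ and viewed, at most 10 in all, crops included, and the job is handed in when it is done.

```bash
mkdir -p pics
cat > h.py <<'E'
import numpy as np, cv2
from station import sensors, vision, order
def snap(name,fn,crop=None,scale=1):
    s=sensors.observe(); im=vision.get_image(name)[:,:,::-1].copy()
    cv2.imwrite('pics/raw_'+fn,im)
    if crop: x0,y0,x1,y1=crop; im=im[y0:y1,x0:x1]
    if scale!=1: im=cv2.resize(im,None,fx=scale,fy=scale,interpolation=cv2.INTER_CUBIC)
    cv2.imwrite('pics/'+fn,im); return s
def cam(name,s=None):
    p=vision.camera_params(name); K=np.array(p['K'])
    if name=='wrist':
        T=np.eye(4);T[:3,:3]=s['orientation'];T[:3,3]=s['tool_pos'];T=T@np.array(p['T_tool_cam']);T=np.linalg.inv(T)
        return K,T[:3,:3],T[:3,3]
    return K,cv2.Rodrigues(np.array(p['rvec'],float))[0],np.array(p['tvec'],float).ravel()
def px2w(c,uv,z):
    K,R,t=c; d=R.T@np.linalg.inv(K)@np.array([*uv,1.]); o=-R.T@t
    return o+d*(z-o[2])/d[2]
def w2px(c,P):
    K,R,t=c; q=K@(R@np.array(P,float)+t); return q[:2]/q[2]
E
python3 - <<'E'
from h import *
np.set_printoptions(precision=4,suppress=True)
s=snap('scene','scene1.png'); snap('side','side1.png')
print(s)
for n in('scene','side','wrist'):print(n,vision.camera_params(n))
E
```

```text
{'time': 0.0, 'joint_positions': array([ 1.1789,  0.4778,  0.0223,  1.5564, -0.0115,  1.1093, -0.0831]), 'dq': array([-0.0009, -0.0012,  0.0021, -0.0002, -0.0005,  0.001 ,  0.0002]), 'tau': array([ -0.0011, -58.2853,   1.5344, -27.261 ,  -0.0542,   0.0169,
         0.0001]), 'tool_pos': array([ 0.1888, -0.6474,  0.2002]), 'orientation': array([[ 0.96  ,  0.2801, -0.0006],
       [ 0.2801, -0.96  ,  0.0017],
       [-0.0001, -0.0018, -1.    ]]), 'ft_force': array([-0.073 , -0.0377, -0.0183]), 'wrist_torque': array([ 0.0755, -0.0035,  0.0221]), 'finger_force': 0.0, 'grip_width': 0.08811790370214308}
scene {'K': array([[560.1268,   0.    , 320.0405],
       [  0.    , 560.1268, 245.2818],
       [  0.    ,   0.    ,   1.    ]]), 'rvec': array([ 0.9178,  2.6672, -0.852 ]), 'tvec': array([ 0.4565, -0.2592,  1.4533])}
side {'K': array([[440.2774,   0.    , 318.2785],
       [  0.    , 440.2774, 240.0949],
       [  0.    ,   0.    ,   1.    ]]), 'rvec': array([ 0.1736, -2.8463,  1.2137]), 'tvec': array([0.5672, 0.0771, 0.9411])}
wrist {'K': array([[364.6151,   0.    , 317.5376],
       [  0.    , 364.6151, 241.3394],
       [  0.    ,   0.    ,   1.    ]]), 'T_tool_cam': array([[-0.0002, -0.9653, -0.2613,  0.0714],
       [ 1.    , -0.    , -0.0005, -0.0002],
       [ 0.0005, -0.2613,  0.9653, -0.1832],
       [ 0.    ,  0.    ,  0.    ,  1.    ]])}
```

View pics/scene1.png

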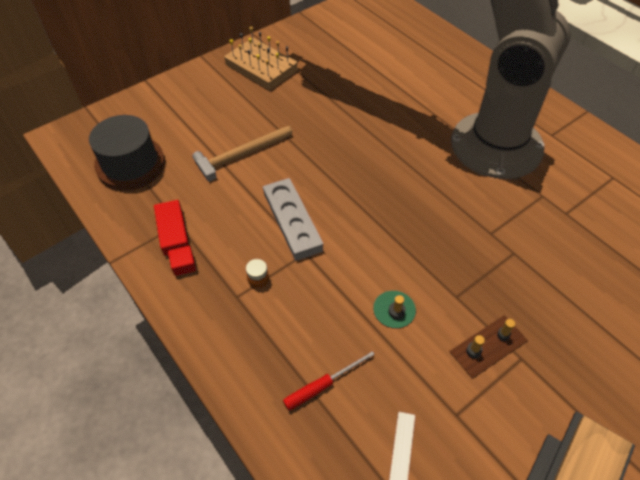

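View pics/side1.png

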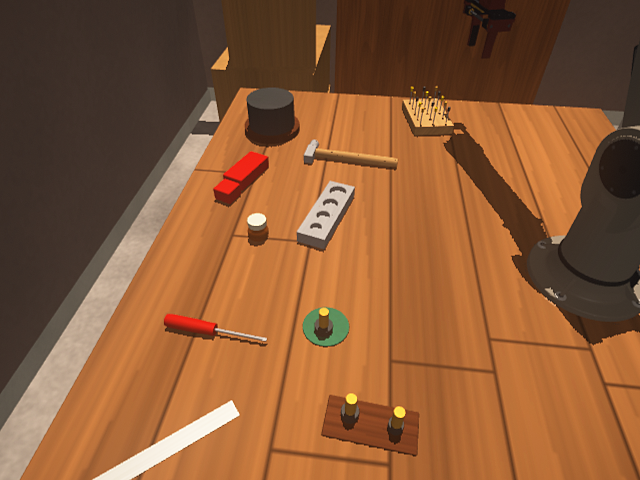

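The scene view shows the pad at (395,309) with the stem top at (399,299), and the block's pockets from (281,188) to (304,237). In the side view the pad is at (326,326), the stem top at (324,312), and the pockets run from (338,190) to (317,228).

Run:
```python
from h import *
np.set_printoptions(precision=4,suppress=True)
a=cam('scene');b=cam('side')
print('pad',px2w(a,(395,309),.004),px2w(b,(326,326),.004))
print('stem',px2w(a,(399.5,298.5),.06),px2w(b,(324,312),.06))
for u,v in(((281,188),(338,190)),((304,237),(317,228))):print('pk',px2w(a,u,.03),px2w(b,v,.03))
print('tray',px2w(a,(478,339),.06),px2w(a,(510,322),.06)); print('jar',px2w(b,(257,219),.05)); print('drv tip',px2w(a,(373,353),.01)); 
s=sensors.observe(); print(-s['orientation'].T@s['tool_pos'])
```

```text
pad [0.5335 0.1971 0.004 ] [0.5327 0.1976 0.004 ]
stem [0.5359 0.2042 0.06  ] [0.5363 0.2072 0.06  ]
pk [ 0.5383 -0.2026  0.03  ] [ 0.5451 -0.1954  0.03  ]
pk [ 0.5821 -0.0536  0.03  ] [ 0.5802 -0.048   0.03  ]
tray [0.4782 0.362  0.06  ] [0.4022 0.3754 0.06  ]
jar [ 0.7156 -0.0392  0.05  ]
drv tip [0.6372 0.2455 0.01  ]
[ 0.0001 -0.6741  0.2014]
```

```bash
R="0.031 -0.025 0 0"; true
python3 -m crank '0.031 -0.025 0 0; 0.031 -0.025 0 0; 0.031 -0.025 0 0; 0.031 -0.025 0 0; 0.031 -0.025 0 0'
python3 -m crank '0.031 -0.025 0 0; 0.031 -0.025 0 0; 0.031 -0.025 0 0; 0.031 -0.025 0 0; 0.031 -0.025 0 0'
python3 -m crank '0.031 -0.025 0 0; 0.031 -0.025 0 0; 0.031 -0.025 0 0; 0.031 -0.025 0 0; 0.031 -0.025 0 0'
python3 -m crank '0.031 -0.025 0 0; 0 0 0 0; 0 0 0 0; 0 0 0 0'
python3 - <<'E'
from h import *
import pickle
s=snap('wrist','w1.png'); pickle.dump(s,open('w1.pkl','wb')); print(s['tool_pos'],s['orientation'],s['ft_force'])
E
```

```text
time: 0.52
tool_pos: [0.3034, -0.4827, 0.2008]
orientation: [[0.96, 0.28, -0.0], [0.28, -0.96, 0.0], [-0.0, -0.001, -1.0]]
ft_force: [1.1, -0.4, -0.7]
grip_width: 0.0878
finger_force: 0.0
time: 0.93
tool_pos: [0.4171, -0.3193, 0.201]
orientation: [[0.96, 0.28, -0.0], [0.28, -0.96, 0.0], [-0.0, -0.0, -1.0]]
ft_force: [0.1, -1.0, 1.2]
grip_width: 0.0878
finger_force: 0.0
time: 1.35
tool_pos: [0.5309, -0.1561, 0.201]
orientation: [[0.96, 0.28, -0.0], [0.28, -0.96, -0.0], [-0.0, -0.0, -1.0]]
ft_force: [0.2, 0.3, 0.1]
grip_width: 0.0881
finger_force: 0.0
time: 1.68
tool_pos: [0.5526, -0.1256, 0.2006]
orientation: [[0.96, 0.28, -0.001], [0.28, -0.96, -0.0], [-0.001, -0.0, -1.0]]
ft_force: [0.2, -1.0, 0.1]
grip_width: 0.0876
finger_force: 0.0
[ 0.5525783  -0.125615    0.20064442] [[ 9.59988932e-01  2.80034960e-01 -1.29287750e-03]
 [ 2.80034710e-01 -9.59989803e-01 -3.74419635e-04]
 [-1.34599981e-03 -2.61187153e-06 -9.99999094e-01]] [ 0.19397737 -1.04418055  0.08299733]
```

View pics/w1.png

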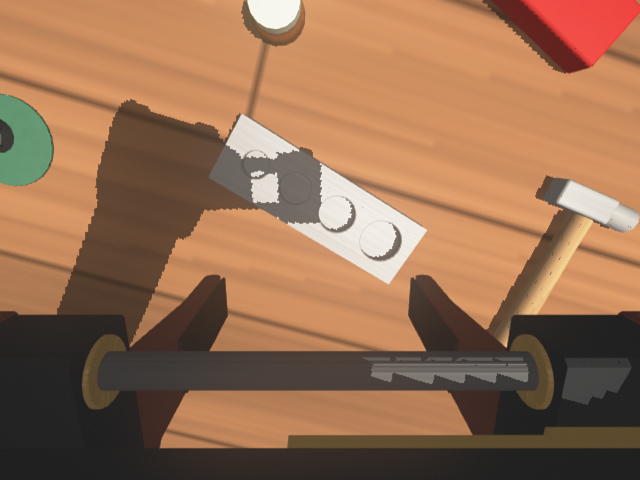

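The wrist view shows the block with corners near (241,114), (427,230), (389,283) and (209,179). The arm's shadow lies over the smaller pockets, so I'll enlarge this.

Run:
```python
from h import *
im=cv2.imread('pics/raw_w1.png')[105:290,200:440]
cv2.imwrite('pics/w1c.png',cv2.resize(im,(720,555),interpolation=cv2.INTER_CUBIC))
```

```text
(no output)
```

View pics/w1c.png

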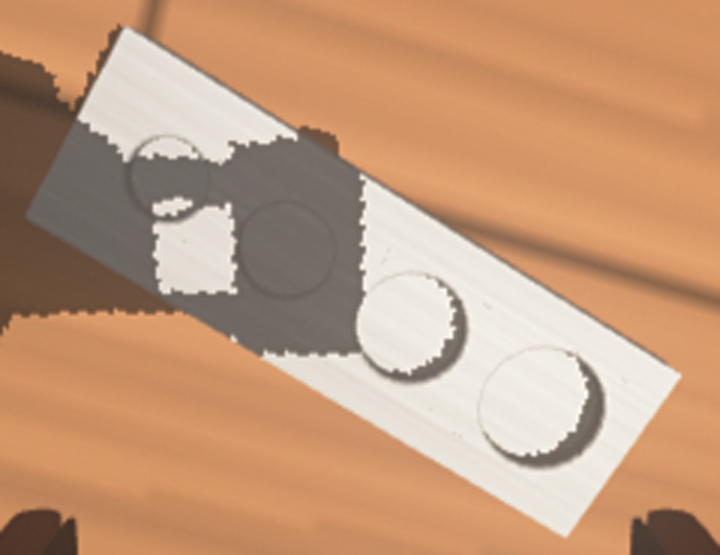

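The crop shows pocket centres at (168,177), (286,250), (411,326) and (541,406), and corners at (124,26), (681,376), (568,538) and (26,216), all in crop pixels.

Run:
```python
from h import *
import pickle
from scipy.optimize import least_squares as LS
np.set_printoptions(precision=4,suppress=True)
s=pickle.load(open('w1.pkl','rb'));c=cam('wrist',s)
q=np.array([(168,177),(286,250),(411,326),(541,406),(124,26),(681,376),(568,538),(26,216)],float)
q=(q+.5)/3-.5+[200,105]
m=np.array([(0,.072),(0,.028),(0,-.02),(0,-.072),(.034,.105),(.034,-.105),(-.034,-.105),(-.034,.105)])
def P(x,m):
    C,S=np.cos(x[2]),np.sin(x[2]);return np.c_[x[0]+C*m[:,0]-S*m[:,1],x[1]+S*m[:,0]+C*m[:,1],np.full(len(m),x[3])]
f=lambda x:(np.array([w2px(c,p) for p in P(x,m)])-q).ravel()
for fix in(0,1):
    r=LS((lambda x:f([*x[:3],.03])) if fix else f,[.56,-.12,-.28,.03]);x=r.x
    if fix:x[3]=.03
    print(x,np.abs(r.fun).max()); print(f(x).reshape(-1,2))
    print(P(x,m)[:3])
print('pad rough',px2w(c,(7,139),.004))
```

```text
[ 0.5661 -0.1233 -0.267   0.0292] 0.8005271219502674
[[-0.4573  0.4845]
 [-0.0562  0.3868]
 [ 0.1067  0.5672]
 [ 0.3985  0.5093]
 [ 0.7232 -0.4899]
 [ 0.2422 -0.8005]
 [-0.685  -0.5769]
 [-0.3235 -0.0947]]
[[ 0.5851 -0.0538  0.0292]
 [ 0.5735 -0.0963  0.0292]
 [ 0.5608 -0.1426  0.0292]]
[ 0.5662 -0.1232 -0.2671  0.03  ] 0.7143796674945406
[[-0.5915  0.4175]
 [-0.0962  0.3781]
 [ 0.1623  0.6176]
 [ 0.55    0.6192]
 [ 0.5521 -0.6852]
 [ 0.5    -0.7144]
 [-0.522  -0.3776]
 [-0.5674 -0.1328]]
[[ 0.5852 -0.0538  0.03  ]
 [ 0.5736 -0.0962  0.03  ]
 [ 0.5609 -0.1425  0.03  ]]
pad rough [0.5369 0.1948 0.004 ]
```

```bash
python3 -m crank '0.0094 -0.04 0 0; 0.0094 -0.04 0 0; 0.0094 -0.04 0 0; 0.0094 -0.04 0 0; 0.0094 -0.04 0 0' >/dev/null
python3 -m crank '0.0094 -0.04 0 0; 0.0094 -0.04 0 0; 0.0094 -0.04 0 0; 0 0 0 0; 0 0 0 0'
python3 - <<'E'
from h import *
import pickle
s=snap('wrist','w2.png',(240,140,400,260),5); pickle.dump(s,open('w2.pkl','wb')); print(s['tool_pos'],s['orientation'])
print(w2px(cam('wrist',s),(.536,.205,.06)))
E
```

```text
time: 2.57
tool_pos: [0.5353, 0.2042, 0.2011]
orientation: [[0.959, 0.283, -0.0], [0.283, -0.959, 0.0], [-0.0, -0.0, -1.0]]
ft_force: [0.9, -1.4, -0.5]
grip_width: 0.0882
finger_force: 0.0
[0.53525454 0.20423796 0.20110419] [[ 9.59244234e-01  2.82578191e-01 -2.55774956e-04]
 [ 2.82578250e-01 -9.59244221e-01  2.37885559e-04]
 [-1.78129378e-04 -3.00466790e-04 -9.99999939e-01]]
[317.45544209 222.87205885]
```

View pics/w2.png

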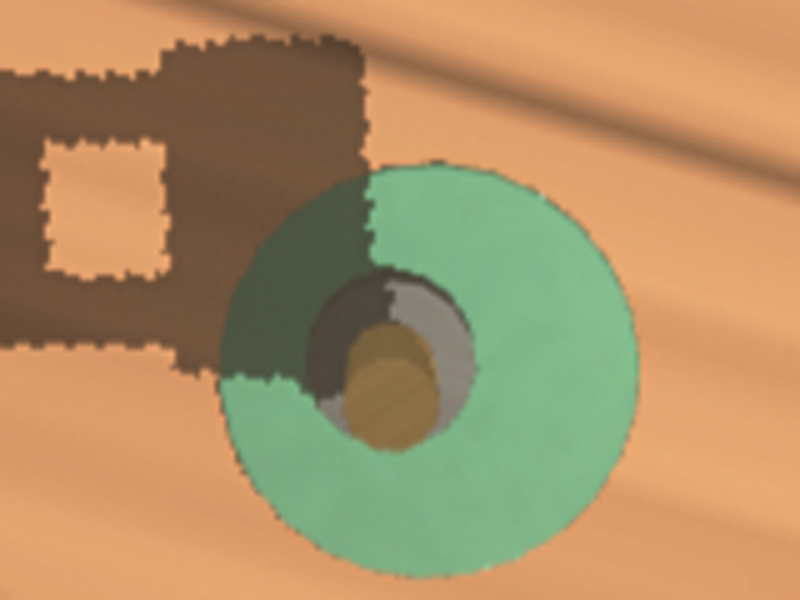

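The stem top is centred at crop (391,404). The disc spans x 305 to 477 with its top edge at y 268, about 34 mm across, which suggests 35 mm. The pad spans 219 to 638.

Run:
```python
from h import *
import pickle
np.set_printoptions(precision=4,suppress=True)
s=pickle.load(open('w2.pkl','rb'));c=cam('wrist',s)
g=lambda x,y:((x+.5)/5-.5+240,(y+.5)/5-.5+140)
S=px2w(c,g(391,404),.06);D=px2w(c,g(391,354),.02);l,r=px2w(c,g(305,354),.02),px2w(c,g(477,354),.02)
print('stem',S,'disc',D,'dia',np.linalg.norm(l-r),'pad',px2w(c,g(428.5,370),.004))
M=(S+D)/2;d=M-s['tool_pos'];d[2]=0;print('tool delta',s['orientation'].T@d)
```

```text
stem [0.5383 0.2053 0.06  ] disc [0.5401 0.2059 0.02  ] dia 0.03480934089371685 pad [0.5363 0.1965 0.004 ]
tool delta [ 0.0042 -0.0002 -0.    ]
```

```bash
python3 -m crank '0.004 0 0.02 0; 0 0 0.035 0; 0 0 0.035 0; 0 0 0.03 0; 0 0 0.025 0'
python3 -m crank '0 0 0.015 0; 0 0 0.015 0; 0 0 0 0; 0 0 0 0'
python3 -m crank '0 0 0 0; 0 0 0 0; 0 0 0 0; 0 0 0 0; 0 0 0 0' 0.0 30
python3 -m crank '0 0 0 0; 0 0 0 0; 0 0 0 0; 0 0 0 0; 0 0 0 0'
```

```text
time: 3.03
tool_pos: [0.5396, 0.1997, 0.0539]
orientation: [[0.961, 0.275, -0.001], [0.275, -0.961, -0.003], [-0.002, 0.002, -1.0]]
ft_force: [0.5, 0.4, 0.1]
grip_width: 0.0882
finger_force: 0.0
time: 3.37
tool_pos: [0.5398, 0.2012, 0.0257]
orientation: [[0.961, 0.277, -0.001], [0.277, -0.961, -0.002], [-0.002, 0.002, -1.0]]
ft_force: [0.2, -0.2, 0.4]
grip_width: 0.0874
finger_force: 0.0
time: 3.78
tool_pos: [0.54, 0.2043, 0.0268]
orientation: [[0.96, 0.28, 0.001], [0.28, -0.96, 0.0], [0.001, 0.0, -1.0]]
ft_force: [-0.1, 0.7, 0.6]
grip_width: 0.0578
finger_force: 0.0
time: 4.2
tool_pos: [0.5396, 0.2043, 0.0261]
orientation: [[0.96, 0.28, -0.0], [0.28, -0.96, -0.0], [-0.0, 0.0, -1.0]]
ft_force: [0.3, 0.2, 0.3]
grip_width: 0.025
finger_force: 0.0
```

```bash
python3 -m crank '0 0 0 0; 0 0 0 0; 0 0 0 0; 0 0 0 0; 0 0 0 0'
python3 -m crank '0 0 -0.02 0; 0 0 -0.03 0; 0 0 -0.02 0; 0 0 0 0; 0 0 0 0'
python3 -m crank '0 0 0 0; 0 0 0 0; 0 0 0 0'
```

```text
time: 4.62
tool_pos: [0.5395, 0.2043, 0.0261]
orientation: [[0.96, 0.28, -0.0], [0.28, -0.96, 0.0], [-0.0, -0.0, -1.0]]
ft_force: [-0.8, 0.6, -1.2]
grip_width: 0.0173
finger_force: 30.0
time: 5.03
tool_pos: [0.5402, 0.2043, 0.0969]
orientation: [[0.96, 0.28, 0.002], [0.28, -0.96, 0.0], [0.002, 0.0, -1.0]]
ft_force: [0.8, 0.1, -2.0]
grip_width: 0.0166
finger_force: 30.0
time: 5.28
tool_pos: [0.5387, 0.2037, 0.0947]
orientation: [[0.96, 0.28, -0.002], [0.28, -0.96, -0.001], [-0.003, 0.0, -1.0]]
ft_force: [-0.2, -0.3, -1.7]
grip_width: 0.0173
finger_force: 30.0
```

```bash
python3 -m crank '-0.0041 0.0374 0 0; -0.0041 0.0374 0 0; -0.0041 0.0374 0 0; -0.0041 0.0374 0 0; -0.0041 0.0374 0 0' >/dev/null
python3 -m crank '-0.0041 0.0374 0 0; -0.0041 0.0374 0 0; 0 0 0 0; 0 0 0 0; 0 0 0 0'
python3 -m crank '0 0 0.015 0; 0 0 0.012 0; 0 0 0 0; 0 0 0 0; 0 0 0 0'
python3 - <<'E'
from h import *
import pickle
s=snap('wrist','w3.png',(200,140,440,320),3); pickle.dump(s,open('w3.pkl','wb')); print(s['tool_pos'],s['ft_force'])
E
```

```text
time: 6.12
tool_pos: [0.5848, -0.0545, 0.0954]
orientation: [[0.96, 0.28, -0.001], [0.28, -0.96, 0.001], [-0.001, -0.001, -1.0]]
ft_force: [-0.1, 0.6, -1.4]
grip_width: 0.0173
finger_force: 30.0
time: 6.53
tool_pos: [0.5854, -0.0542, 0.0693]
orientation: [[0.96, 0.281, -0.0], [0.281, -0.96, 0.0], [-0.0, -0.0, -1.0]]
ft_force: [0.7, -0.7, 0.1]
grip_width: 0.0171
finger_force: 30.0
[ 0.58539969 -0.05418176  0.06926412] [ 0.66682988 -0.73445123  0.07559856]
```

View pics/w3.png

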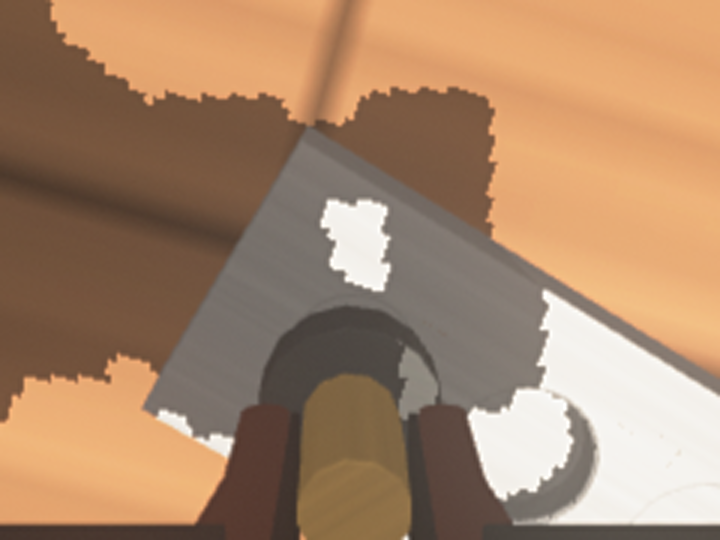

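The punch hangs over pocket 1, with the disc centred at crop x≈352. A faint pocket rim arc shows above it, with its apex at about (355,295). I'll lower it gently.

```bash
python3 -m crank '0 0 0.007 0; 0 0 0.005 0; 0 0 0 0; 0 0 0 0'
python3 -m crank '0 0 0.002 0; 0 0 0.001 0; 0 0 0 0; 0 0 0 0'
python3 -m crank '0 0 0.001 0; 0 0 0 0; 0 0 0 0'
```

```text
time: 6.92
tool_pos: [0.585, -0.0552, 0.0567]
orientation: [[0.96, 0.28, -0.001], [0.28, -0.96, -0.0], [-0.001, -0.0, -1.0]]
ft_force: [-0.7, -0.7, -1.9]
grip_width: 0.0169
finger_force: 30.0
time: 7.25
tool_pos: [0.5854, -0.0552, 0.0542]
orientation: [[0.96, 0.28, 0.0], [0.28, -0.96, -0.0], [0.0, 0.0, -1.0]]
ft_force: [0.0, 0.5, -1.3]
grip_width: 0.0174
finger_force: 30.0
time: 7.5
tool_pos: [0.5853, -0.0551, 0.0532]
orientation: [[0.96, 0.28, -0.0], [0.28, -0.96, 0.0], [-0.0, -0.0, -1.0]]
ft_force: [-0.2, 0.5, -2.0]
grip_width: 0.0172
finger_force: 30.0
```

```bash
python3 -m crank '0 0 0.001 0; 0 0 0 0; 0 0 0 0'|grep -E "pos|ft"
python3 -m crank '0 0 0.001 0; 0 0 0 0; 0 0 0 0'|grep -E "pos|ft"
```

```text
tool_pos: [0.5854, -0.0551, 0.0521]
ft_force: [0.4, -0.3, -2.7]
tool_pos: [0.5858, -0.0549, 0.052]
ft_force: [-1.4, 0.2, 4.9]
```

```bash
python3 -m crank '0 0 0.001 0; 0 0 0 0; 0 0 0 0'|grep -E "pos|ft"
```

```text
tool_pos: [0.5861, -0.0548, 0.0519]
ft_force: [-4.7, 0.8, 12.2]
```

Pocket 1 refused it: 14 N and no descent. On to pocket 2.

```bash
python3 -m crank '0 0 -0.02 0; -0.0115 0.0187 0 0; -0.0115 0.0188 0 0; 0 0 0 0; 0 0 0 0'|grep -E "pos|ft"
python3 -m crank '0 0 0 0; 0 0 0.009 0; 0 0 0.007 0; 0 0 0 0; 0 0 0 0'|grep -E "pos|ft"
python3 -m crank '0 0 0.001 0; 0 0 0 0; 0 0 0 0'|grep -E "pos|ft"
```

```text
tool_pos: [0.5733, -0.0994, 0.0701]
ft_force: [0.6, -0.1, -0.9]
tool_pos: [0.5733, -0.0968, 0.0532]
ft_force: [0.0, -0.4, -2.3]
tool_pos: [0.5739, -0.0975, 0.0532]
ft_force: [0.1, -0.1, -1.3]
```

```bash
python3 -m crank '0 0 0.001 0; 0 0 0 0; 0 0 0 0'|grep -E "pos|ft"
python3 -m crank '0 0 0.001 0; 0 0 0 0; 0 0 0 0'|grep -E "pos|ft"
python3 -m crank '0 0 0.001 0; 0 0 0 0; 0 0 0 0'|grep -E "pos|ft"
```

```text
tool_pos: [0.5738, -0.0976, 0.0522]
ft_force: [-0.7, -0.4, -1.7]
tool_pos: [0.5743, -0.0974, 0.052]
ft_force: [-1.7, -0.0, 5.2]
tool_pos: [0.5747, -0.0973, 0.0518]
ft_force: [-3.4, 1.4, 12.0]
```

Pocket 2 refused it as well. On to pocket 3, with a check of the alignment before lowering.

```bash
python3 -m crank '0 0 -0.025 0; -0.0126 0.0205 0 0; -0.0126 0.0205 0 0; 0 0 0 0; 0 0 0 0'|grep -E "pos|ft"
python3 -m crank '0 0 0 0; 0 0 0 0; 0 0 0 0'|grep -E "pos|ft"
python3 - <<'E'
from h import *
import pickle
s=snap('wrist','w4.png',(240,150,400,270),5); pickle.dump(s,open('w4.pkl','wb')); c=cam('wrist',s);print(s['tool_pos'],w2px(c,[.5609,-.1425,.03]))
E
```

```text
tool_pos: [0.5603, -0.1459, 0.0749]
ft_force: [-0.6, -0.1, -2.4]
tool_pos: [0.5613, -0.1427, 0.075]
ft_force: [0.0, 0.9, -1.5]
[ 0.56132897 -0.14265192  0.07501654] [317.71354017 255.99112031]
```

View pics/w4.png

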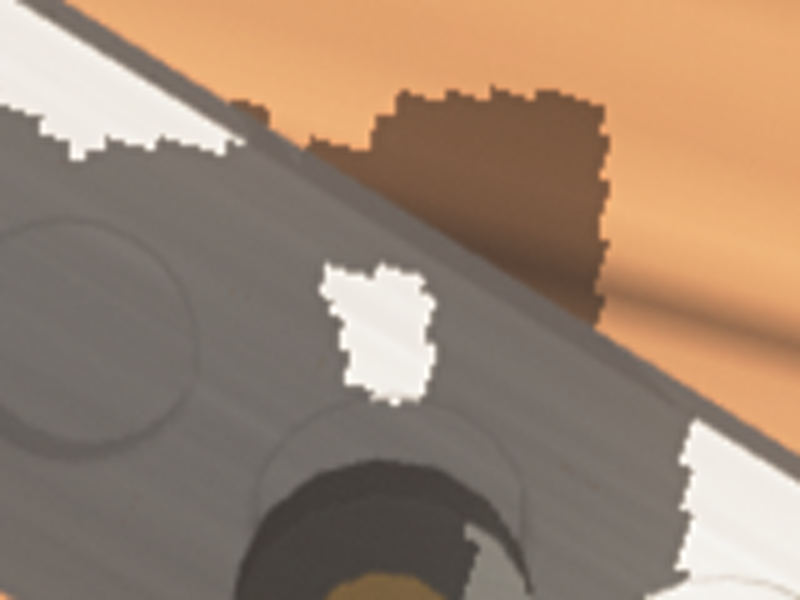

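Pocket 3's rim is visible behind the disc, running from x≈252 to 524 with its apex at (388,402). The disc's lower edge has its apex at about (383,460). I'll enlarge with more contrast to fit both arcs.

Run:
```python
from h import *
im=cv2.imread('pics/raw_w4.png')[226:276,285:351].astype(float)
im=np.clip((im-40)*2.2,0,255).astype(np.uint8)
cv2.imwrite('pics/w4c.png',cv2.resize(im,None,fx=12,fy=12,interpolation=cv2.INTER_CUBIC))
```

```text
(no output)
```

View pics/w4c.png

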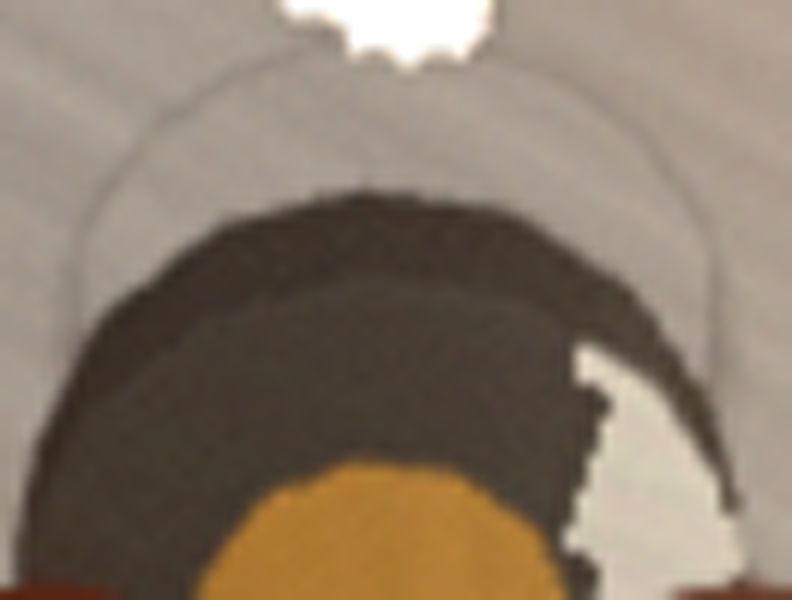

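The pocket rim arc runs (70,300)–(130,165)–(300,48) … (620,115)–(718,310). The disc's base arc runs (45,430)–(170,265)–(370,190)–(570,250)–(715,420), all in crop pixels.

Run:
```python
from h import *
import pickle
from scipy.optimize import least_squares as LS
np.set_printoptions(precision=4,suppress=True)
s=pickle.load(open('w4.pkl','rb'));c=cam('wrist',s)
rim=[(300,48),(250,68),(185,110),(130,165),(95,205),(78,250),(70,300),(72,330),(560,75),(620,115),(660,160),(695,210),(715,260),(718,310),(715,370)]
dsc=[(370,190),(300,200),(230,220),(170,265),(110,320),(75,380),(450,203),(510,218),(570,250),(640,295),(680,350)]
def fit(p,z,rad):
    w=np.array([px2w(c,((x+.5)/12-.5+285,(y+.5)/12-.5+226),z) for x,y in p])
    f=lambda q,r:np.hypot(w[:,0]-q[0],w[:,1]-q[1])-r
    a=LS(lambda q:f(q,rad),w.mean(0)[:2]);b=LS(lambda q:f(q,q[2]),[*a.x,rad])
    print('fixed r',a.x,np.sqrt((a.fun**2).mean()),'free',b.x);return a.x,b.x
P=fit(rim,.03,.01825);z0=s['tool_pos'][2]-.022
D=fit(dsc,z0,.0175); fit(dsc,z0,.015)
for p,d in zip(P,D): print('tool delta',s['orientation'].T@np.r_[p[:2]-d[:2],0])
print(s['tool_pos'])
```

```text
fixed r [ 0.5611 -0.1423] 0.0002904665901103539 free [ 0.5616 -0.1421  0.0179]
fixed r [ 0.5592 -0.1423] 0.00019660463289343687 free [ 0.5597 -0.1421  0.017 ]
fixed r [ 0.5621 -0.1413] 0.0005538315369976641 free [ 0.5597 -0.1421  0.017 ]
tool delta [ 0.0018  0.0005 -0.    ]
tool delta [ 0.0018  0.0005 -0.    ]
[ 0.5613 -0.1427  0.075 ]
```

```bash
python3 -m crank '0.0016 0.0005 0.008 0; 0 0 0.008 0; 0 0 0.005 0; 0 0 0 0; 0 0 0 0'|grep -E "pos|ft"
python3 -m crank '0 0 0.001 0; 0 0 0 0; 0 0 0 0'|grep -E "pos|ft"
python3 -m crank '0 0 0.001 0; 0 0 0 0; 0 0 0 0'|grep -E "pos|ft"
python3 -m crank '0 0 0.001 0; 0 0 0 0; 0 0 0 0'|grep -E "pos|ft|tor"
```

```text
tool_pos: [0.5622, -0.1439, 0.0533]
ft_force: [-0.2, -0.6, -0.8]
tool_pos: [0.5629, -0.1441, 0.0534]
ft_force: [0.2, 0.2, -1.9]
tool_pos: [0.5628, -0.1441, 0.0522]
ft_force: [-0.4, -0.6, -0.8]
tool_pos: [0.5627, -0.1439, 0.0511]
ft_force: [-0.4, 0.4, -1.1]
```

```bash
python3 -m crank '0 0 0.001 0; 0 0 0 0; 0 0 0 0'|grep -E "pos|ft"
python3 -m crank '0 0 0.001 0; 0 0 0 0; 0 0 0 0'|grep -E "pos|ft"
python3 -m crank '0 0 0.001 0; 0 0 0 0; 0 0 0 0'|grep -E "pos|ft"
```

```text
tool_pos: [0.5626, -0.144, 0.05]
ft_force: [-0.3, -0.0, -2.2]
tool_pos: [0.5627, -0.144, 0.049]
ft_force: [0.2, 0.8, -1.4]
tool_pos: [0.5627, -0.144, 0.0481]
ft_force: [-0.2, 0.9, -2.6]
```

It is entering freely. The floor should come at TCP z of about 0.040.

```bash
python3 -m crank '0 0 0.002 0; 0 0 0 0; 0 0 0.002 0; 0 0 0 0; 0 0 0 0'|grep -E "pos|ft"
python3 -m crank '0 0 0.002 0; 0 0 0 0; 0 0 0.001 0; 0 0 0 0; 0 0 0 0'|grep -E "pos|ft"
python3 -m crank '0 0 0.001 0; 0 0 0 0; 0 0 0 0'|grep -E "pos|ft"
```

```text
tool_pos: [0.5626, -0.144, 0.044]
ft_force: [-0.3, 0.6, -1.4]
tool_pos: [0.5627, -0.1439, 0.0411]
ft_force: [-0.3, 1.5, -2.4]
tool_pos: [0.5627, -0.1439, 0.0401]
ft_force: [-1.3, 3.1, -0.5]
```

```bash
python3 -m crank '0 0 0.0005 0; 0 0 0 0; 0 0 0 0'|grep -E "pos|ft"
python3 -m crank '0 0 0 0; 0 0 0 0; 0 0 0 0; 0 0 0 0; 0 0 0 0' 0.06|grep -E "pos|ft|grip"
python3 -m crank '0 0 0 0; 0 0 0 0; 0 0 0 0; 0 0 0 0; 0 0 0 0'|grep -E "pos|ft|grip"
python3 -m crank '0 0 -0.02 0; 0 0 -0.035 0; 0 0 -0.04 0; 0 0 -0.03 0; 0 0 0 0'|grep -E "pos|ft|grip"
python3 -m crank '0 0 0 0; 0 0 0 0; 0 0 0 0; 0 0 0 0'|grep -E "pos|ft|grip"
python3 - <<'E'
from h import *
import pickle
s=snap('wrist','w5.png',(230,130,430,280),4); pickle.dump(s,open('w5.pkl','wb')); c=cam('wrist',s)
for p in([.5611,-.1423,.03],[.5611,-.1423,.074],[.5611,-.1423,.034]):print((w2px(c,p)-[230,130])*4)
E
```

```text
tool_pos: [0.5629, -0.1438, 0.0401]
ft_force: [-3.1, 2.5, 4.5]
tool_pos: [0.5629, -0.1444, 0.0396]
ft_force: [-0.3, -0.5, -0.3]
grip_width: 0.0471
tool_pos: [0.5628, -0.144, 0.0396]
ft_force: [-0.5, -0.5, -0.3]
grip_width: 0.0603
tool_pos: [0.5669, -0.1445, 0.1715]
ft_force: [1.3, -0.5, 0.2]
grip_width: 0.0602
tool_pos: [0.5617, -0.1438, 0.163]
ft_force: [-0.2, -0.0, -0.1]
grip_width: 0.0597
[345.37552124 382.40262541]
[344.21446263 433.06449545]
[345.28269761 386.45291048]
```

View pics/w5.png

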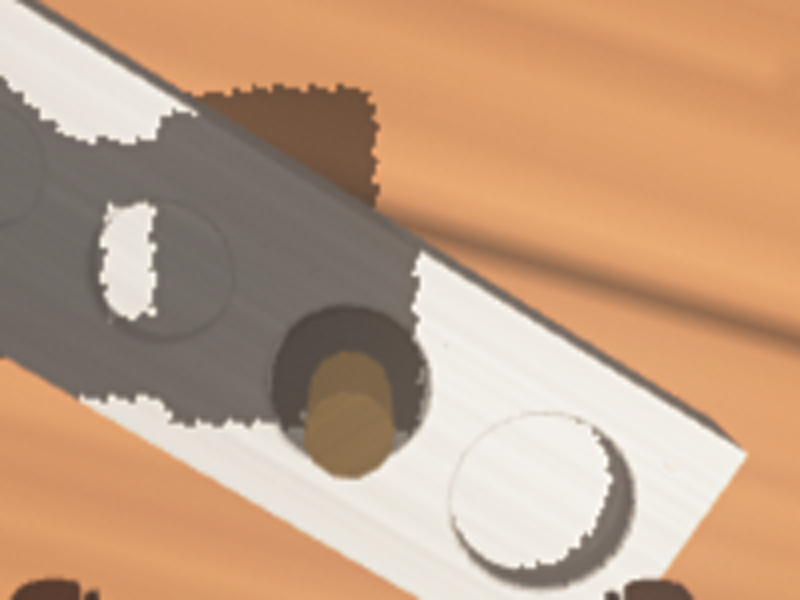

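The punch stands upright in pocket 3, with its stem top at (349,434) against about (344,433) predicted for a fully seated one. It fills the pocket, and the fingers are clear of it. Handing in.

```bash
python3 -c "
from station import order
print(order.sign_off())"
```

```text
the job is handed in; nothing more can be done
None
```

The punch was refused by pockets 1 and 2 under gentle pressure (about 14 N), went into pocket 3, was seated on its floor and let go upright, and the job is handed in; the sign-off gave no verdict.

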